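Clear the way and hold the hidden bolt head while the nut runner pulls

TASK

The tall spray can is in the way of the bolt: swap it with the short jar, so that the jar ends standing in the middle of the round pad on the bracket's foot plate and the can in the middle of the round pad on the bench; keep both upright (the square mat is free for setting one down meanwhile) and leave the other loose things where they are. Then reach down into the narrow gap behind the bracket's front bar, grip the hidden hexagonal bolt head squarely between the two fingers, and hold it so that it stops turning with the nut. Finish while holding: keep the grip on the bolt head, do not let go.

Things in the scene. Friction and masses are not known exactly. Their poses are not given: they have to be found in the camera images.
- bracket: Fixed mount: foot plate (x -180..70, y -60..130 mm, 10 thick) with two upright steel flat bars, one behind the other, and in front a nut runner (black lying cylinder and socket, x -160..-31, 52 across, top at 146 mm). Origin on the bench straight below the bolt head; x from nut runner to rear bar (roughly away from the robot), y along the bars' width, z up.
- gap_mouth (a point): Middle of the gap's mouth, straight above the bolt head and 155 mm above the bench; axes as the bracket. Both bars are 40 mm wide (y) and 8 thick. Front bar: x -31..-23 mm, top 155 mm above the bench. Rear bar: x 23..31 mm, top 135 mm. The gap is 46 mm in x, open above and at both sides.
- bolt_head (a point): Centre of the steel hexagonal bolt head in the gap, 120 mm above the bench; axes as the bracket (does not turn with the bolt). 24 mm across flats, 28 across corners, 14 thick (x -7..7 mm); a sleeve 20 mm across joins it to the front bar. Grip from above, fingers closing along the bracket's y, one each side, at any angle of the hexagon.
- bolt (a joint): Turning angle of the bolt about the bracket's x axis, rad. Two flats face +y and -y at 0 and at every 1.047 rad. The nut runner drags it round with about 0.1 N m, so that it creeps up by about 0.067 rad/s until it is held; it does not stop by itself.
- bracket_pad (a point): Top centre of the round black rubber pad (90 mm across) on the foot plate, beside the gap at the bracket's y = 73 mm, 14 mm above the bench; axes as the bracket. The can starts here; the jar must end here. Grasp here with the fingers closing along the bracket's x (the bars begin 53 mm from the centre on the -y side).
- coaster: Fixed round black rubber pad lying on the bench, 90 mm across, 4 mm thick; origin centre of its underside. The jar stands here at the start; the can must end here.
- coaster_top (a point): Centre of the top of the round pad on the bench, 4 mm above the bench.
- mat: Fixed square grey cloth-covered mat 110 x 110 mm, 4 mm thick, empty; origin centre of its underside, z up. A free place to set something down meanwhile.
- can_center (a point): Centre (half-way up) of the tall spray can: 166 mm tall, plain aluminium body 52 mm across up to 132 mm, then a white cap 36 mm across from 138 to 166 mm above its foot; about 0.28 kg; z is its axis.
- can: The same tall can; origin centre of its underside.
- jar_center (a point): Centre (half-way up) of the short white plastic jar: 62 mm tall, 58 mm across, its steel lid (the top 15 mm) 60 mm across; about 0.22 kg; z is its axis.
- jar: The same short jar; origin centre of its underside.
- meter: Bystander: black hand-held multimeter lying flat, 150 x 85 x 38 mm. Leave alone.
- mug: Bystander: white mug, 76 mm across, 90 mm tall. Leave alone.
- tape: Bystander: roll of yellow tape lying flat, 64 mm across, 19 mm high. Leave alone.
- wrench: Bystander: wrench lying on the bench at the left. Leave alone.
- screwdriver: Bystander: screwdriver lying behind the bracket. Leave alone.
- spool: Bystander: grey wire spool standing on its flange, 70 mm across, 45 mm high. Leave alone.
There are look-alikes about, which are no part of the job. Leave any purple look-alike of the coaster alone. What is shaped like the jar but blue is not meant.

How it is judged:
On the way, in this order (a step that is already met when the one before it is completed fails the run):
1. the can stands released on the round pad on the bench and the jar on the bracket's pad (horizontal distance between can_center and coaster_top below 0.02 m and z of can_center in the frame of coaster_top below 0.088 m and angle between each of can_center, jar_center's own z axis and vertical below 0.1 rad and horizontal distance between jar_center and bracket_pad below 0.02 m and z of jar_center in the frame of bracket_pad below 0.036 m and contact force between the fingers and can below 0.1 N and contact force between the fingers and jar below 0.1 N and linear speed of each of can, jar below 0.02 m/s), for 0.2 s.
2. the bolt head is gripped and has stopped turning (contact force between the fingers and bolt above 5 N and velocity of joint bolt between -0.02 and 0.02 rad/s and distance between the grasp point and bolt_head below 0.025 m and y of the grasp point in the frame of bolt_head between -0.01 and 0.01 m), for 0.5 s.
At the end, for the whole second after the job is handed in: Can upright, released, at rest within 20 mm of the centre of the bench's round pad, jar likewise on the bracket's pad; fingers press the bolt head with over 5 N, grasp point within 25 mm of its centre and 10 mm sideways; bolt turns slower than 0.02 rad/s (all of step 1 and all of step 2); the arm keeps its last pose, push and grip.
It fails at once if the can or the jar tipped over (angle between any of can_center, jar_center's own z axis and vertical above 0.6 rad).
It fails at once if another loose thing shifted by more than 30 mm (distance of any of meter, mug, tape, wrench, screwdriver, spool from where it was at the start of the episode above 0.03 m).
It also fails if it takes over 72 s, if anything falls off the work surface, if the arm or the gripper's body presses on something with over 40 N, if the wrist force passes 120 N, or if a joint passes its speed limit or range.

ROBOT

A 6-joint arm with a two-finger parallel gripper is mounted at the origin on the work surface. World frame = base frame: x ahead of the robot, y to its left, z up, the work surface at z = 0. Lengths are in m, angles in rad, forces in N, time in s.
With the tool pointing down it reaches from about 0.325 to 0.75 m from the base axis. Payload 7.6 kg.
Tool frame: the origin (TCP) lies between the finger pads; the fingertips stand tip_extent ahead of it and the grasp point (between the pads) lies 5 mm behind it (tip_extent is the distance from the TCP to the fingertips, in m); z points along the fingers, y is the line along which they close (so a half turn about z gives the same grasp; the last joint's range is limited). The gripper opens to 85 mm and grips with 20 to 120 N. Pads are 22 mm wide; open, the fingers measure 114 mm over their backs; the gripper's body (76 mm by 85 mm) begins 54 mm behind the grasp point. The pads swing forward as they close: fully open they stand 13 mm farther back than shut.
Start: joints at [1.12, 0.052, 1.401, -0, 1.689, -0.07], TCP at [0.195, 0.487, 0.245] pointing down, gripper open.
Joint ranges: [-2.9, 2.9], [-0.91, 2.17], [0.12, 2.37], [-1.06, 4.2], [0.26, 2.73], [-2.93, 2.93]. Speed limits (rad/s): [2.57, 2.57, 3.01, 3.14, 3.14, 3.14].

INTERFACE

Orientations are given as a 3x3 rotation matrix whose columns are the frame's x, y, z axes.
In Python, from rig import state, read_camera, camera_info, sign_off, tip_extent gives the robot as it stands.
- The arm moves only by the tool send_rows, never from a script. Its argument "motion" is a list of rows, each a list of 2 entries, a list of its own where there are three numbers: the shift along the tool's x, y, z in mm, then the turn about the tool's z in degrees. In form: [[[x, y, z], spin], ...]. A call has 1 to 5 rows; each row is the pose to reach, as a shift and turn from the pose commanded when the call began, along the tool's axes at that moment; what a row does not reach only later rows make up. A row lasts 1/10 s, in which the tool goes at most 50 mm and 8.59 degrees, less where a joint would pass 70% of its speed; a pose out of reach is approached as far as the arm can. A call with a gripper value outside its range is refused whole. "grip" is the finger opening in mm, from 0 to 85.4, set as the call begins (left out, the last holds). The fingers move at their own pace and stop on an object; the grip force is fixed at half the most. Time passes only in rows, so rows that repeat a pose let the fingers close. It gives the time, the measured TCP pose, the force and the opening at its end, in the units of the state.
- state(): the state, without advancing time (a new reading comes with each control period).
- read_camera(name): name is "side" or "top"; returns (picture, depth): 420x560x3 uint8, red, green, blue; 420x560 float32, m along the optical axis (not along the pixel's ray), 0 where there is no reading.
- camera_info(name): a dict with "mtx" (3x3 intrinsics, pixels), "dist_coeffs" ([k1, k2, p1, p2, k3] as OpenCV has them; the pictures are not rectified), "cam_to_world" (4x4, takes a point from camera to world coordinates). Camera axes: x right, y up, looking along -z (the intrinsics and any distortion apply to the point x, -y, -z); pixel columns grow to the right and rows downward; lengths in m; the calibration is good to about 2 mm. A picture is of the moment at which its call begins. camera_info takes no time and is no camera call.
- sign_off(): hands the job in, once; it reports no verdict.
The state is a dict: "time": time; "joints": joint angles; "joint_velocities": joint speeds; "joint_torque": joint torques, N m; "position": TCP position; "tcp_rot": TCP orientation; "contact_force": force on the tool from outside, world axes, zero at the start; "moment": the same for the moment, N m; "opening": opening from 0.0 (shut) to 1.0 (fully open).
Only numpy, scipy, OpenCV 4.12 (cv2) and the standard library are available. Lean on these libraries where they do the work, as an engineer would, in place of code of your own. Each camera call takes 0.05 s, during which the arm holds its last target. There are 200 camera calls.

## Working session

There is one attempt and no reset: what is moved stays moved. The work goes in short steps, Python scripts to look and compute and a tool call to move; the robot and the scene stay as the last step left them, time stands still between calls to the robot, and variables do not carry over. Pictures are saved under pics/ and viewed, on a budget of 10 in all, crops included, one or two more only if the job needs it, and the job is handed in when it is done.

Besides the shell and the picture viewer there is one more tool, called after "Emit:" in YAML: its name, and indented under it one key for each argument. send_rows: Moves the arm, as the interface text tells. Its arguments: {"type":"object","properties":{"motion":{"type":"array"},"grip":{"type":"number"}},"required":["motion"]}

```bash
ls; mkdir -p pics; python3 - <<'E'
from rig import *
import cv2, numpy as np
print(state(), tip_extent if not callable(tip_extent) else tip_extent())
for n in ("side","top"):
    p,d=read_camera(n); cv2.imwrite(f"pics/{n}0.png",p[:,:,::-1]); np.savez(f"{n}0.npz",p=p,d=d)
    print(n,camera_info(n),(d>0).mean())
E
```

```text
pics
{'time': 0.0, 'joints': array([ 1.11969162e+00,  5.28252733e-02,  1.40171774e+00, -2.12077644e-05,
        1.68860037e+00, -7.02857570e-02]), 'joint_velocities': array([0.00069712, 0.00011713, 0.00072845, 0.00044352, 0.00200168,
       0.00019291]), 'joint_torque': array([-1.59613199e-03, -3.81691468e+01, -3.60175502e+01, -1.42895965e-04,
        6.59383106e-03,  8.93038816e-06]), 'position': array([0.19498834, 0.48714854, 0.24448195]), 'tcp_rot': array([[-9.28359609e-01,  3.71682666e-01, -6.57100653e-04],
       [ 3.71683236e-01,  9.28358551e-01, -1.40478267e-03],
       [ 8.78916434e-05, -1.54837678e-03, -9.99998797e-01]]), 'contact_force': array([-0.14925367, -0.00483137,  0.3593718 ]), 'moment': array([ 0.07337946, -0.008936  ,  0.01780265]), 'opening': 0.9992709185790201} 0.014
side {'mtx': array([[416.16666059,   0.        , 277.34006412],
       [  0.        , 416.16666059, 212.00778453],
       [  0.        ,   0.        ,   1.        ]]), 'dist_coeffs': array([-0.07944357,  0.        ,  0.        ,  0.        ,  0.        ]), 'cam_to_world': array([[-0.96645545,  0.1447
[... 169 characters left out ...]
     ,  0.        ,  0.        ,  1.        ]])} 0.9959438775510204
top {'mtx': array([[385.65048172,   0.        , 271.41438099],
       [  0.        , 385.65048172, 216.43255805],
       [  0.        ,   0.        ,   1.        ]]), 'dist_coeffs': array([-0.05403299,  0.        ,  0.        ,  0.        ,  0.        ]), 'cam_to_world': array([[ 8.10217354e-04,  9.90037315e-01, -1.40802907e-01,
         4.49514207e-01],
       [-9.99456710e-01, -3.83759106e-03, -3.27346615e-02,
        -1.65323671e-04],
       [-3.29488804e-02,  1.40752933e-01,  9.89496328e-01,
         1.11094280e+00],
       [ 0.00000000e+00,  0.00000000e+00,  0.00000000e+00,
         1.00000000e+00]])} 0.9959481292517007
```

View pics/top0.png

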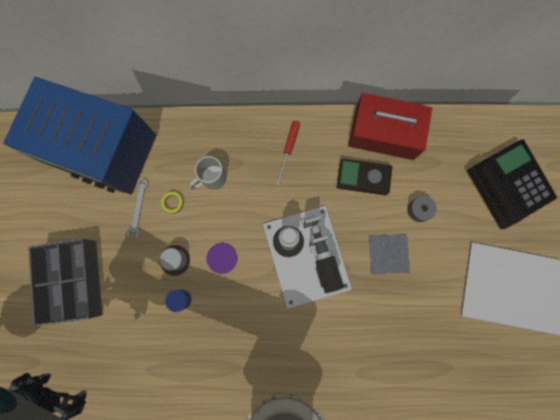

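View pics/side0.png

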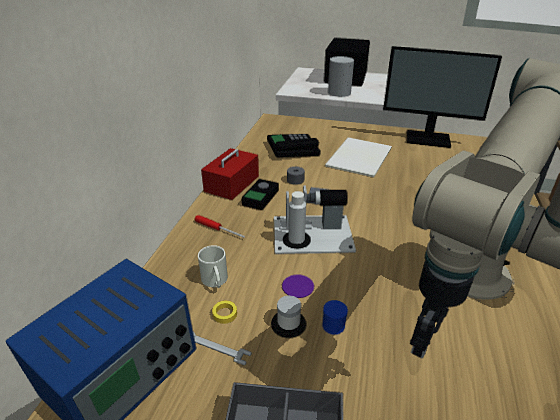

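The top view shows the jar on the black coaster at (174,260), with the blue look-alike at (178,300) and the purple disc at (222,258). The can is on the bracket pad at (289,238), the bracket and nut runner are around (325,255), and the mat is at (389,254). The side view agrees: jar (289,312), blue look-alike (334,317), purple disc (298,286), can (297,215). I choose the white jar with the steel lid, and the black disc beneath it as the coaster.

```bash
cat > h.py <<'E'
from rig import *
import cv2, numpy as np
def cloud(n,p=None,d=None):
    if p is None: p,d=read_camera(n)
    c=camera_info(n); h,w=d.shape
    uv=np.stack(np.meshgrid(np.arange(w),np.arange(h)),-1).reshape(-1,1,2).astype(np.float64)
    q=cv2.undistortPoints(uv,c["mtx"],c["dist_coeffs"])[:,0].reshape(h,w,2)
    P=np.stack([q[...,0]*d,-q[...,1]*d,-d],-1); T=c["cam_to_world"]
    W=P@T[:3,:3].T+T[:3,3]; W[d<=0]=np.nan
    return p,W
def circ(pts):
    "least-squares circle x,y,r"
    A=np.c_[2*pts[:,:2],np.ones(len(pts))]; s=np.linalg.lstsq(A,(pts[:,:2]**2).sum(1),rcond=None)[0]
    return s[0],s[1],np.sqrt(s[2]+s[0]**2+s[1]**2)
E
python3 - <<'E'
from h import *
np.set_printoptions(precision=4,suppress=True)
px={"top":dict(jar=(174,260),blue=(178,300),purple=(222,258),can=(289,238),mat=(389,254),bench=(230,330)),
"side":dict(jar=(289,303),blue=(334,308),purple=(298,286),can=(298,200))}
C={}
for n in px:
    f=np.load(n+"0.npz"); p,W=cloud(n,f["p"],f["d"]); C[n]=(p,W)
    for k,(u,v) in px[n].items(): print(n,k,W[v,u],p[v,u])
    def near(c,r,z0,z1):
        m=(np.hypot(W[...,0]-c[0],W[...,1]-c[1])<r)&(W[...,2]>z0)&(W[...,2]<z1); return m
    def rep(k,m):
        q=W[m]; 
        if len(q)>5:(x,y),r=cv2.minEnclosingCircle(q[:,:2].astype(np.float32)); print(n,k,len(q),"med",np.median(q,0),"enc",x,y,r)
    t=C["top"][1]; j=t[260,174]; c=t[238,289]; m=t[254,389]
    rep("jarlid",near(j,.05,.058,.08)); rep("captop",near(c,.05,.172,.19)); rep("canbody",near(c,.06,.08,.14))
    dark=(p.max(-1)<60); rep("coaster dark",near(j,.08,-.003,.012)&dark); rep("bpad dark",near(c,.07,.005,.022)&dark)
    b=(W[...,0]>.2)&(W[...,0]<.7)&(W[...,1]>-.3)&(W[...,1]<.4)&(np.abs(W[...,2])<.004); print("bench z",np.median(W[b][:,2]))
    # plate
    pl=near(c+np.array([-.03,-.06,0]),.2,.006,.016)&(p.min(-1)>110); q=W[pl]; print("plate",len(q),cv2.minAreaRect((q[:,:2]*1000).astype(np.float32)))
    # upper pieces
    for z0,z1 in((.125,.14),(.14,.15),(.15,.162)):
        q=near(c+np.array([0,-.06,0]),.13,z0,z1)&~near(c,.03,.0,.2); q=W[q]; print(z0,len(q),cv2.minAreaRect((q[:,:2]*1000).astype(np.float32)))
E
```

```text
top jar [0.4792 0.301  0.0635] [144 148 148]
top blue [0.3715 0.2874 0.0603] [41 56 98]
top purple [0.4869 0.1785 0.0037] [ 94  57 120]
top can [ 0.5292 -0.0119  0.18  ] [161 161 160]
top mat [ 0.4977 -0.2993  0.0019] [ 95  98 102]
top bench [0.285  0.1529 0.0014] [128 109  80]
top jarlid 382 med [0.4819 0.3108 0.0665] enc 0.48200657963752747 0.31172338128089905 0.030262773856520653
top captop 168 med [ 0.5342 -0.0119  0.1804] enc 0.535146176815033 -0.011572805233299732 0.017774390056729317
top canbody 27 med [ 0.5127 -0.0148  0.1137] enc 0.5218116044998169 -0.02996550314128399 0.040836725383996964
top coaster dark 199 med [0.4609 0.2993 0.0044] enc 0.48107683658599854 0.3162399232387543 0.04329119250178337
top bpad dark 230 med [ 0.5149 -0.0053  0.0146] enc 0.5347269177436829 -0.010772652924060822 0.041218094527721405
bench z 0.0006884647172489267
plate 3526 ((492.02691650390625, -63.53840637207031), (250.75099182128906, 190.44342041015625), 16.343812942504883)
0.125 532 ((497.1007385253906, -98.55630493164062), (183.29049682617188, 51.1160888671875), 16.264970779418945)
0.14 467 ((
[... 723 characters left out ...]
 coaster dark 404 med [0.4778 0.3369 0.0028] enc 0.46335238218307495 0.31223630905151367 0.06545457988977432
side bpad dark 197 med [0.5318 0.0098 0.0144] enc 0.5376101732254028 -0.012334728613495827 0.047706082463264465
bench z -0.00013170446833454807
plate 1302 ((493.7404479980469, -61.42284393310547), (248.77146911621094, 193.1520233154297), 16.23177146911621)
0.125 294 ((487.41827392578125, -63.53588104248047), (181.79690551757812, 116.72801208496094), 20.056827545166016)
0.14 151 ((501.8007507324219, -77.42425537109375), (196.52655029296875, 91.25675964355469), 45.83681869506836)
0.15 19 ((531.1692504882812, -87.09304809570312), (7.213879585266113, 42.35643005371094), 16.10297203063965)
```

```bash
python3 - <<'E'
from h import *
f=np.load("top0.npz");s=np.load("side0.npz")
a=f["p"][195:315,140:400]; b=s["p"][175:345,230:370]
a=cv2.resize(a,None,fx=3,fy=3,interpolation=cv2.INTER_CUBIC); cv2.imwrite("pics/crop1.png",a[:,:,::-1])
E
```

```text
(no output)
```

View pics/crop1.png

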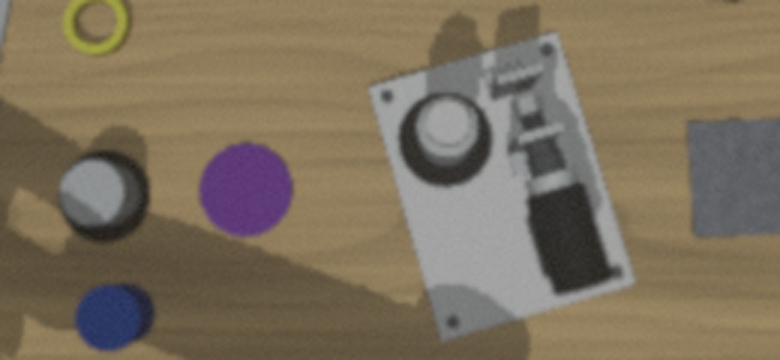

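The crop confirms it: the white-lidded jar on the black pad is at crop (95,192), the purple disc at (245,190) and the blue look-alike at (112,316). The can is on the bracket pad at (447,128) and the mat starts at crop x=690.

The measurements fit together. Both views put the plate centre within 2 mm and its yaw at 16.3°, so the bracket origin is about (0.5555, -0.0807) and the bracket pad about (0.535, -0.011). The can was measured at (0.536, -0.011), top 0.179–0.180. The jar is at (0.483, 0.312), top 0.066.

Order: jar to mat, can to coaster, jar to bracket pad, then the bolt. I'll hold the tool yaw at 16.3° so that tool (x, y, z) equals bracket (y, x, -z).

```bash
cat > plan.py <<'E'
# usage: plan.py "x y z yaw_deg nrows" ...  (world mm); plans rows from the measured pose (or continuing)
import sys; from rig import state; import numpy as np
s=state(); R=s["tcp_rot"]; p=s["position"]*1000; yaw=np.degrees(np.arctan2(R[1,1],R[0,1]))
print("t",round(s["time"],2),"pos",p.round(1),"yaw",round(yaw,2),"open",round(s["opening"],3),"F",s["contact_force"].round(1))
for a in sys.argv[1:]:
    x,y,z,w,n=map(float,a.split()); n=int(n); t=np.array([x,y,z]); p0,y0=p.copy(),yaw
    i=np.arange(1,n+1)/n; f=.5*i+.5*(3*i**2-2*i**3)   # half linear, half eased
    for k in range(0,n,5):
        c,q=np.cos(np.radians(yaw)),np.sin(np.radians(yaw)); A=np.array([[-q,c,0],[c,q,0],[0,0,-1]]) # rows: tool x,y,z
        rows=[([int(round(v)) for v in A@(p0+u*(t-p0)-p)],round(-(y0+u*(w-y0)-yaw),1)) for u in f[k:k+5]]
        print("  ",str([[r,d] for r,d in rows]).replace(" ",""))
        p=p+A.T@np.array(rows[-1][0],float); yaw-=rows[-1][1]
    print(" ->",p.round(1),round(yaw,1))
E
python3 plan.py "483 312 245 16.3 15" "483 312 100 16.3 5" "483 312 45 16.3 5"
```

```text
t 0.1 pos [195.  487.2 244.5] yaw 68.18 open 1.001 F [-0.9  0.3 -0.8]
   [[[-13,-2,0],np.float64(2.1)],[[-30,-5,0],np.float64(4.7)],[[-51,-8,0],np.float64(7.9)],[[-73,-12,0],np.float64(11.5)],[[-99,-16,0],np.float64(15.4)]]
   [[[-26,2,0],np.float64(4.1)],[[-54,5,0],np.float64(8.4)],[[-82,8,0],np.float64(12.7)],[[-110,11,0],np.float64(17.0)],[[-136,14,0],np.float64(21.1)]]
   [[[-23,11,0],np.float64(3.9)],[[-44,22,0],np.float64(7.5)],[[-62,31,0],np.float64(10.7)],[[-77,39,0],np.float64(13.3)],[[-89,45,0],np.float64(15.4)]]
 -> [482.8 312.3 244.5] 16.3
   [[[0,0,22],np.float64(-0.0)],[[0,0,54],np.float64(-0.0)],[[0,0,90],np.float64(-0.0)],[[0,0,123],np.float64(-0.0)],[[0,0,145],np.float64(-0.0)]]
 -> [482.8 312.3  99.5] 16.3
   [[[0,0,8],np.float64(-0.0)],[[0,0,21],np.float64(-0.0)],[[0,0,34],np.float64(-0.0)],[[0,0,46],np.float64(-0.0)],[[0,0,55],np.float64(-0.0)]]
 -> [482.8 312.3  44.5] 16.3
```

Emit:
send_rows:
  motion:
    - [[-13,-2,0],2]
    - [[-30,-5,0],5]
    - [[-51,-8,0],8]
    - [[-73,-12,0],11.5]
    - [[-99,-16,0],15.4]
  grip: 85

```text
time: 0.6
position: [0.2821, 0.4348, 0.2451]
tcp_rot: [[-0.794, 0.608, -0.0], [0.608, 0.794, -0.0], [-0.0, -0.0, -1.0]]
contact_force: [0.2, -1.0, -0.0]
opening: 0.998
```

Emit:
send_rows:
  motion:
    - [[-26,2,0],4]
    - [[-54,5,0],8.4]
    - [[-82,8,0],12.7]
    - [[-110,11,0],17]
    - [[-136,14,0],21.1]

```text
time: 1.1
position: [0.3993, 0.3631, 0.2451]
tcp_rot: [[-0.521, 0.854, -0.0], [0.854, 0.521, -0.0], [-0.0, -0.0, -1.0]]
contact_force: [-0.4, -0.2, 0.1]
opening: 0.996
```

Emit:
send_rows:
  motion:
    - [[-23,11,0],4]
    - [[-44,22,0],7.5]
    - [[-62,31,0],10.7]
    - [[-77,39,0],13.3]
    - [[-89,45,0],15.4]

```text
time: 1.6
position: [0.484, 0.3114, 0.2451]
tcp_rot: [[-0.277, 0.961, -0.0], [0.961, 0.277, -0.0], [-0.0, -0.0, -1.0]]
contact_force: [-0.2, 0.7, 0.0]
opening: 0.998
```

Emit:
send_rows:
  motion:
    - [[0,0,22],0]
    - [[0,0,54],0]
    - [[0,0,90],0]
    - [[0,0,123],0]
    - [[0,0,145],0]

```text
time: 2.1
position: [0.482, 0.3119, 0.0974]
tcp_rot: [[-0.28, 0.96, -0.003], [0.96, 0.28, -0.002], [-0.001, -0.003, -1.0]]
contact_force: [-0.6, 0.2, -0.7]
opening: 0.992
```

Emit:
send_rows:
  motion:
    - [[0,0,15],0]
    - [[0,0,30],0]
    - [[0,0,42],0]
    - [[0,0,50],0]
    - [[0,0,53],0]

```text
time: 2.6
position: [0.4828, 0.3125, 0.0468]
tcp_rot: [[-0.28, 0.96, -0.0], [0.96, 0.28, -0.0], [-0.0, -0.0, -1.0]]
contact_force: [0.0, -0.7, 0.3]
opening: 0.994
```

Emit:
send_rows:
  motion:
    - [[0,0,0],0]
    - [[0,0,0],0]
    - [[0,0,0],0]
    - [[0,0,0],0]
    - [[0,0,0],0]
  grip: 40

```text
time: 3.1
position: [0.4836, 0.313, 0.0486]
tcp_rot: [[-0.28, 0.96, 0.002], [0.96, 0.28, 0.001], [0.001, 0.002, -1.0]]
contact_force: [0.4, 0.4, 6.1]
opening: 0.682
```

Emit:
send_rows:
  motion:
    - [[0,0,0],0]
    - [[0,0,0],0]
    - [[0,0,0],0]
    - [[0,0,0],0]
    - [[0,0,0],0]

```text
time: 3.6
position: [0.4836, 0.313, 0.0486]
tcp_rot: [[-0.28, 0.96, 0.002], [0.96, 0.28, 0.001], [0.001, 0.002, -1.0]]
contact_force: [0.3, 0.7, 4.7]
opening: 0.68
```

Opening 58 mm, so the jar is held. Next I lift it, take one look at the uncovered coaster and measure the mat.

Emit:
send_rows:
  motion:
    - [[0,0,-15],0]
    - [[0,0,-40],0]
    - [[0,0,-75],0]
    - [[0,0,-115],0]
    - [[0,0,-150],0]

```text
time: 4.1
position: [0.4824, 0.3123, 0.1994]
tcp_rot: [[-0.28, 0.96, -0.0], [0.96, 0.28, -0.0], [-0.0, -0.0, -1.0]]
contact_force: [0.6, 0.5, -2.7]
opening: 0.683
```

Emit:
send_rows:
  motion:
    - [[0,0,-25],0]
    - [[0,0,-43],0]
    - [[0,0,-55],0]
    - [[0,0,-62],0]
    - [[0,0,-65],0]

```text
time: 4.6
position: [0.4828, 0.3125, 0.2623]
tcp_rot: [[-0.28, 0.96, -0.0], [0.96, 0.28, -0.0], [-0.0, -0.001, -1.0]]
contact_force: [0.0, 0.0, -3.3]
opening: 0.683
```

```bash
cat > coaster.py <<'E'
from h import *
np.set_printoptions(precision=4,suppress=True)
for n in("top","side"):
    p,W=cloud(n); np.savez(n+"1.npz",p=p,W=W)
    z=W[...,2]
    for k,c,r,cond in (("coaster",(.482,.312),.075,(p.max(-1)<75)),("mat",(.498,-.299),.1,(p.max(-1).astype(int)-p.min(-1)<16))):
        m=(np.hypot(W[...,0]-c[0],W[...,1]-c[1])<r)&(np.abs(z-.003)<.006)&cond
        l,lab,st,ce=cv2.connectedComponentsWithStats(m.astype(np.uint8)); i=1+st[1:,4].argmax(); q=W[lab==i]
        print(n,k,len(q),np.median(q,0),cv2.minEnclosingCircle(q[:,:2].astype(np.float32)),cv2.minAreaRect((q[:,:2]*1000).astype(np.float32)))
E
python3 coaster.py; python3 plan.py "498 -299 262 16.3 20"
```

```text
top coaster 656 [0.4809 0.3158 0.0043] ((0.48140373826026917, 0.3167058825492859), 0.04367438331246376) ((482.485595703125, 315.96209716796875), (83.43102264404297, 79.05654907226562), 0.14207197725772858)
top mat 1411 [ 0.4977 -0.2979  0.0048] ((0.49900466203689575, -0.29876717925071716), 0.07311946898698807) ((498.63128662109375, -298.660400390625), (108.22724914550781, 109.25984191894531), 1.2251927852630615)
side coaster 776 [0.4833 0.3195 0.003 ] ((0.48437273502349854, 0.3173927664756775), 0.046639662235975266) ((484.20574951171875, 318.1708984375), (86.94313049316406, 89.68003845214844), 12.477298736572266)
side mat 23 [ 0.5363 -0.3291  0.0022] ((0.536931037902832, -0.32712113857269287), 0.023897547274827957) ((536.26416015625, -329.3495788574219), (30.547998428344727, 42.32596969604492), 11.224532127380371)
t 4.7 pos [482.7 312.5 261.7] yaw 16.28 open 0.681 F [ 0.7  0.8 -2.6]
   [[[-17,-4,0],np.float64(-0.0)],[[-38,-10,0],np.float64(-0.0)],[[-62,-17,0],np.float64(-0.0)],[[-90,-24,0],np.float64(-0.0)],[[-120,-32,0],np.float64(-0.0)]]
   [[[-33,-8,0],np.float64(-0.0)],[[-67,-18,0],np.float64(-0.0)],[[-102,-27,0],np.float64(-0.0)],[[-139,-37,0],np.float64(-0.0)],[[-176,-46,0],np.float64(-0.0)]]
   [[[-36,-10,0],np.float64(-0.0)],[[-73,-20,0],np.float64(-0.0)],[[-108,-29,0],np.float64(-0.0)],[[-143,-38,0],np.float64(-0.0)],[[-175,-47,0],np.float64(-0.0)]]
   [[[-30,-8,0],np.float64(-0.0)],[[-58,-15,0],np.float64(-0.0)],[[-82,-22,0],np.float64(-0.0)],[[-103,-27,0],np.float64(-0.0)],[[-120,-32,0],np.float64(-0.0)]]
 -> [ 497.7 -298.8  261.7] 16.3
```

Coaster centre about (0.483, 0.317); mat centre (0.4985, -0.2985), z 4 mm. Carrying the jar to the mat.

Emit:
send_rows:
  motion:
    - [[-17,-4,0],0]
    - [[-38,-10,0],0]
    - [[-62,-17,0],0]
    - [[-90,-24,0],0]
    - [[-120,-32,0],0]

```text
time: 5.2
position: [0.4853, 0.1867, 0.2613]
tcp_rot: [[-0.281, 0.96, -0.002], [0.96, 0.281, -0.001], [-0.0, -0.002, -1.0]]
contact_force: [0.4, -1.4, -3.4]
opening: 0.684
```

Emit:
send_rows:
  motion:
    - [[-33,-8,0],0]
    - [[-67,-18,0],0]
    - [[-102,-27,0],0]
    - [[-139,-37,0],0]
    - [[-176,-46,0],0]

```text
time: 5.7
position: [0.4901, 0.0044, 0.2614]
tcp_rot: [[-0.28, 0.96, -0.001], [0.96, 0.28, -0.0], [0.0, -0.001, -1.0]]
contact_force: [0.6, 0.3, -2.9]
opening: 0.686
```

Emit:
send_rows:
  motion:
    - [[-36,-10,0],0]
    - [[-73,-20,0],0]
    - [[-108,-29,0],0]
    - [[-143,-38,0],0]
    - [[-175,-47,0],0]

```text
time: 6.2
position: [0.4939, -0.1768, 0.2613]
tcp_rot: [[-0.279, 0.96, -0.002], [0.96, 0.279, 0.0], [0.001, -0.001, -1.0]]
contact_force: [0.8, 1.1, -2.7]
opening: 0.685
```

Emit:
send_rows:
  motion:
    - [[-30,-8,0],0]
    - [[-58,-15,0],0]
    - [[-82,-22,0],0]
    - [[-103,-27,0],0]
    - [[-120,-32,0],0]

```text
time: 6.7
position: [0.4969, -0.3004, 0.2612]
tcp_rot: [[-0.279, 0.96, -0.002], [0.96, 0.279, 0.001], [0.001, -0.001, -1.0]]
contact_force: [1.2, 0.3, -3.0]
opening: 0.684
```

Emit:
send_rows:
  motion:
    - [[0,0,20],0]
    - [[0,0,50],0]
    - [[0,0,90],0]
    - [[0,0,130],0]
    - [[0,0,160],0]

```text
time: 7.2
position: [0.4963, -0.2982, 0.0988]
tcp_rot: [[-0.28, 0.96, -0.003], [0.96, 0.28, 0.002], [0.003, -0.002, -1.0]]
contact_force: [-0.3, -0.2, -3.2]
opening: 0.682
```

Emit:
send_rows:
  motion:
    - [[0,0,20],0]
    - [[0,0,35],0]
    - [[0,0,44],0]
    - [[0,0,48],0]
    - [[0,0,50],0]

```text
time: 7.7
position: [0.4982, -0.299, 0.0528]
tcp_rot: [[-0.28, 0.96, 0.001], [0.96, 0.28, -0.001], [-0.001, 0.001, -1.0]]
contact_force: [-0.2, 0.2, -2.1]
opening: 0.68
```

Emit:
send_rows:
  motion:
    - [[0,0,1],0]
    - [[0,0,2],0]
    - [[0,0,3],0]
    - [[0,0,3],0]
    - [[0,0,3],0]

```text
time: 8.2
position: [0.498, -0.2988, 0.0495]
tcp_rot: [[-0.28, 0.96, 0.0], [0.96, 0.28, -0.0], [-0.0, 0.0, -1.0]]
contact_force: [0.2, -0.3, -3.6]
opening: 0.683
```

Emit:
send_rows:
  motion:
    - [[0,0,0.5],0]
    - [[0,0,1],0]
    - [[0,0,1],0]

```text
time: 8.5
position: [0.498, -0.2989, 0.0487]
tcp_rot: [[-0.28, 0.96, 0.0], [0.96, 0.28, -0.0], [-0.0, 0.0, -1.0]]
contact_force: [-1.2, 0.5, 0.1]
opening: 0.683
```

Emit:
send_rows:
  motion:
    - [[0,0,0],0]
    - [[0,0,0],0]
    - [[0,0,0],0]
    - [[0,0,0],0]
    - [[0,0,0],0]
  grip: 85

```text
time: 9.0
position: [0.4979, -0.2988, 0.0483]
tcp_rot: [[-0.28, 0.96, 0.0], [0.96, 0.28, 0.0], [-0.0, 0.0, -1.0]]
contact_force: [0.0, 0.6, -0.2]
opening: 0.994
```

Emit:
send_rows:
  motion:
    - [[0,0,-20],0]
    - [[0,0,-60],0]
    - [[0,0,-110],0]
    - [[0,0,-160],0]
    - [[0,0,-190],0]

```text
time: 9.5
position: [0.4985, -0.2991, 0.2433]
tcp_rot: [[-0.28, 0.96, 0.005], [0.96, 0.28, -0.003], [-0.005, 0.004, -1.0]]
contact_force: [0.8, -1.2, 0.7]
opening: 0.991
```

```bash
sed -i 's/round(-(y0+u\*(w-y0)-yaw),1)/float(round(-(y0+u*(w-y0)-yaw),1))/' plan.py; python3 plan.py "535.5 -11 238 16.3 10" "535.5 -11 127 16.3 10"
```

```text
t 9.5 pos [ 498.5 -299.1  243.3] yaw 16.29 open 0.991 F [ 0.8 -1.2  0.7]
   [[[17,7,0],-0.0],[[40,18,1],-0.0],[[69,30,1],-0.0],[[100,44,2],-0.0],[[133,58,3],-0.0]]
   [[[33,15,0],-0.0],[[65,28,1],-0.0],[[93,41,2],-0.0],[[116,51,2],-0.0],[[133,58,2],-0.0]]
 -> [535.2 -11.3 238.3] 16.3
   [[[0,0,7],-0.0],[[0,0,17],-0.0],[[0,0,29],-0.0],[[0,0,42],-0.0],[[0,0,56],-0.0]]
   [[[0,0,13],-0.0],[[0,0,27],-0.0],[[0,0,38],-0.0],[[0,0,48],-0.0],[[0,0,55],-0.0]]
 -> [535.2 -11.3 127.3] 16.3
```

Emit:
send_rows:
  motion:
    - [[17,7,0],0]
    - [[40,18,0],0]
    - [[69,30,0],0]
    - [[100,44,0],0]
    - [[133,58,0],0]

```text
time: 10.0
position: [0.5159, -0.1533, 0.2372]
tcp_rot: [[-0.28, 0.96, -0.001], [0.96, 0.28, 0.001], [0.001, -0.001, -1.0]]
contact_force: [0.8, 1.1, 0.4]
opening: 0.996
```

Emit:
send_rows:
  motion:
    - [[33,15,0],0]
    - [[65,28,0],0]
    - [[93,41,0],0]
    - [[116,51,0],0]
    - [[133,58,0],0]

```text
time: 10.5
position: [0.5343, -0.0088, 0.2373]
tcp_rot: [[-0.282, 0.959, -0.001], [0.959, 0.282, 0.001], [0.001, -0.001, -1.0]]
contact_force: [-0.3, -0.1, 0.1]
opening: 0.995
```

Emit:
send_rows:
  motion:
    - [[0,0,0],0]
    - [[0,0,0],0]

```text
time: 10.7
position: [0.5343, -0.0108, 0.2376]
tcp_rot: [[-0.281, 0.96, -0.001], [0.96, 0.281, -0.0], [0.0, -0.001, -1.0]]
contact_force: [-0.3, -0.6, 0.3]
opening: 0.993
```

Well placed above the can. Now down 110 mm, to TCP 0.127, while watching the force.

Emit:
send_rows:
  motion:
    - [[0,1,12],0]
    - [[0,1,30],0]
    - [[0,1,50],0]
    - [[0,1,65],0]
    - [[0,1,75],0]

```text
time: 11.2
position: [0.5349, -0.0112, 0.1612]
tcp_rot: [[-0.279, 0.96, -0.002], [0.96, 0.279, 0.0], [0.001, -0.002, -1.0]]
contact_force: [0.4, 0.0, 0.2]
opening: 0.993
```

Emit:
send_rows:
  motion:
    - [[0,0,10],0]
    - [[0,0,19],0]
    - [[0,0,27],0]
    - [[0,0,33],0]
    - [[0,0,35],0]

```text
time: 11.7
position: [0.5354, -0.0106, 0.1277]
tcp_rot: [[-0.28, 0.96, -0.001], [0.96, 0.28, 0.0], [0.0, -0.001, -1.0]]
contact_force: [0.3, 0.1, -0.4]
opening: 0.994
```

Emit:
send_rows:
  motion:
    - [[0,0,0],0]
    - [[0,0,0],0]
    - [[0,0,0],0]
    - [[0,0,0],0]
    - [[0,0,0],0]
  grip: 35

```text
time: 12.2
position: [0.5362, -0.0106, 0.1293]
tcp_rot: [[-0.28, 0.96, 0.002], [0.96, 0.28, -0.0], [-0.001, 0.002, -1.0]]
contact_force: [1.7, -0.0, 5.1]
opening: 0.588
```

Emit:
send_rows:
  motion:
    - [[0,0,0],0]
    - [[0,0,0],0]
    - [[0,0,0],0]
    - [[0,0,0],0]

```text
time: 12.6
position: [0.5362, -0.0106, 0.1293]
tcp_rot: [[-0.28, 0.96, 0.002], [0.96, 0.28, -0.0], [-0.001, 0.002, -1.0]]
contact_force: [0.8, 0.8, 5.6]
opening: 0.586
```

Opening 50 mm: the can is held. Now I lift it 60 mm.

Emit:
send_rows:
  motion:
    - [[0,0,-6],0]
    - [[0,0,-18],0]
    - [[0,0,-35],0]
    - [[0,0,-52],0]
    - [[0,0,-60],0]

```text
time: 13.1
position: [0.536, -0.0107, 0.1903]
tcp_rot: [[-0.28, 0.96, 0.002], [0.96, 0.28, -0.0], [-0.001, 0.002, -1.0]]
contact_force: [0.8, -0.3, -2.0]
opening: 0.586
```

Emit:
send_rows:
  motion:
    - [[0,0,0],0]
    - [[0,0,0],0]

```text
time: 13.3
position: [0.5353, -0.0106, 0.1876]
tcp_rot: [[-0.28, 0.96, -0.001], [0.96, 0.28, 0.0], [0.0, -0.001, -1.0]]
contact_force: [0.0, 1.3, -2.2]
opening: 0.589
```

```bash
python3 plan.py "483 317 188 16.3 15"
```

```text
t 13.3 pos [535.3 -10.6 187.6] yaw 16.28 open 0.589 F [ 0.   1.3 -2.2]
   [[[13,2,0],-0.0],[[30,4,0],-0.0],[[50,6,0],-0.0],[[73,9,0],-0.0],[[98,12,0],-0.0]]
   [[[26,4,0],-0.0],[[53,7,0],-0.0],[[80,11,0],-0.0],[[107,14,0],-0.0],[[134,17,0],-0.0]]
   [[[24,3,0],-0.0],[[47,6,0],-0.0],[[67,9,0],-0.0],[[84,11,0],-0.0],[[97,13,0],-0.0]]
 -> [483.3 317.  187.6] 16.3
```

Emit:
send_rows:
  motion:
    - [[13,2,0],0]
    - [[30,4,0],0]
    - [[50,6,0],0]
    - [[73,9,0],0]
    - [[98,12,0],0]

```text
time: 13.8
position: [0.5188, 0.0883, 0.1873]
tcp_rot: [[-0.28, 0.96, -0.002], [0.96, 0.28, 0.0], [0.001, -0.002, -1.0]]
contact_force: [0.2, -0.5, -1.3]
opening: 0.59
```

Emit:
send_rows:
  motion:
    - [[26,4,0],0]
    - [[53,7,0],0]
    - [[80,11,0],0]
    - [[107,14,0],0]
    - [[134,17,0],0]

```text
time: 14.3
position: [0.4973, 0.222, 0.1873]
tcp_rot: [[-0.281, 0.96, -0.002], [0.96, 0.281, -0.0], [0.0, -0.002, -1.0]]
contact_force: [0.7, 0.3, -1.3]
opening: 0.592
```

Emit:
send_rows:
  motion:
    - [[24,3,0],0]
    - [[47,6,0],0]
    - [[67,9,0],0]
    - [[84,11,0],0]
    - [[97,13,0],0]

```text
time: 14.8
position: [0.4828, 0.3184, 0.1876]
tcp_rot: [[-0.281, 0.96, -0.001], [0.96, 0.281, -0.0], [-0.0, -0.001, -1.0]]
contact_force: [-0.5, 0.1, -2.1]
opening: 0.593
```

Emit:
send_rows:
  motion:
    - [[0,0,0],0]
    - [[0,0,10],0]
    - [[0,0,25],0]
    - [[0,0,38],0]
    - [[0,0,45],0]

```text
time: 15.3
position: [0.483, 0.3159, 0.1405]
tcp_rot: [[-0.279, 0.96, -0.003], [0.96, 0.279, -0.002], [-0.001, -0.004, -1.0]]
contact_force: [0.2, -0.0, -2.4]
opening: 0.592
```

Emit:
send_rows:
  motion:
    - [[0,0,7],0]
    - [[0,0,13],0]
    - [[0,0,17],0]
    - [[0,0,19],0]
    - [[0,0,20],0]

```text
time: 15.8
position: [0.4838, 0.317, 0.1234]
tcp_rot: [[-0.28, 0.96, 0.0], [0.96, 0.28, 0.0], [0.0, 0.0, -1.0]]
contact_force: [0.7, -0.8, -1.4]
opening: 0.592
```

Emit:
send_rows:
  motion:
    - [[0,0,1],0]
    - [[0,0,2],0]
    - [[0,0,2],0]

```text
time: 16.1
position: [0.4837, 0.317, 0.1213]
tcp_rot: [[-0.28, 0.96, 0.0], [0.96, 0.28, 0.0], [0.0, 0.0, -1.0]]
contact_force: [1.1, -0.5, -2.5]
opening: 0.59
```

Emit:
send_rows:
  motion:
    - [[0,0,1],0]
    - [[0,0,1],0]
    - [[0,0,1],0]

```text
time: 16.4
position: [0.4837, 0.317, 0.1204]
tcp_rot: [[-0.28, 0.96, 0.0], [0.96, 0.28, 0.0], [0.0, 0.0, -1.0]]
contact_force: [-0.2, 0.1, -1.4]
opening: 0.591
```

Emit:
send_rows:
  motion:
    - [[0,0,0.5],0]
    - [[0,0,1],0]
    - [[0,0,1],0]

```text
time: 16.7
position: [0.4837, 0.317, 0.1194]
tcp_rot: [[-0.28, 0.96, 0.0], [0.96, 0.28, 0.0], [0.0, 0.0, -1.0]]
contact_force: [0.1, -0.4, -1.2]
opening: 0.584
```

```bash
python3 - <<'E'
from h import *
a=read_camera("side")[0][150:370,200:420]; b=read_camera("top")[0][200:320,110:230]
a=cv2.resize(a,(396,396));b=cv2.resize(b,(396,396)); cv2.imwrite("pics/can1.png",np.hstack([a,b])[:,:,::-1])
E
```

```text
(no output)
```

View pics/can1.png

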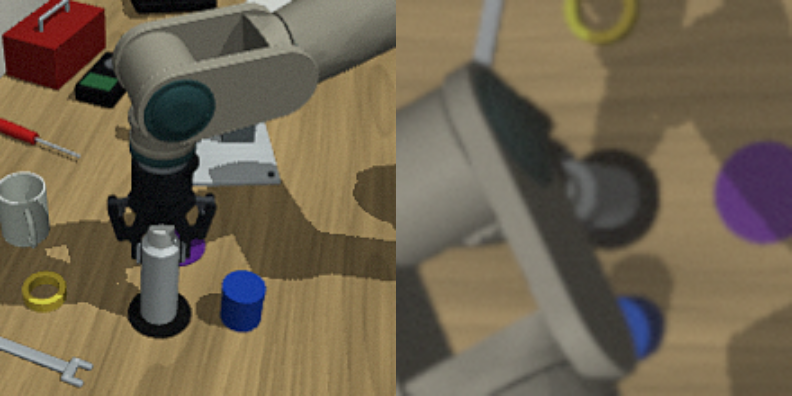

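The can is upright in the middle of the black pad: its foot is at left-crop (160,318) and the pad is centred around (160,314). I nudge it down 1 mm and release.

Emit:
send_rows:
  motion:
    - [[0,0,0.5],0]
    - [[0,0,1],0]
    - [[0,0,1],0]

```text
time: 17.1
position: [0.4838, 0.3171, 0.1193]
tcp_rot: [[-0.28, 0.96, 0.001], [0.96, 0.28, 0.001], [0.0, 0.001, -1.0]]
contact_force: [-2.0, -1.0, 5.7]
opening: 0.592
```

Emit:
send_rows:
  motion:
    - [[0,0,0],0]
    - [[0,0,0],0]
    - [[0,0,0],0]
    - [[0,0,0],0]
    - [[0,0,0],0]
  grip: 85

```text
time: 17.6
position: [0.4837, 0.317, 0.1182]
tcp_rot: [[-0.28, 0.96, -0.0], [0.96, 0.28, 0.0], [0.0, -0.0, -1.0]]
contact_force: [0.3, -0.0, -0.1]
opening: 0.995
```

Emit:
send_rows:
  motion:
    - [[0,0,-8],0]
    - [[0,0,-25],0]
    - [[0,0,-55],0]
    - [[0,0,-90],0]
    - [[0,0,-120],0]

```text
time: 18.1
position: [0.4837, 0.317, 0.2409]
tcp_rot: [[-0.28, 0.96, 0.002], [0.96, 0.28, 0.001], [0.0, 0.002, -1.0]]
contact_force: [0.9, -0.2, 0.0]
opening: 0.993
```

```bash
python3 plan.py "498 -299 238 16.3 15"
```

```text
t 18.1 pos [483.7 317.  240.9] yaw 16.28 open 0.993 F [ 0.9 -0.2  0. ]
   [[[-24,-6,0],-0.0],[[-54,-14,0],-0.0],[[-90,-24,0],-0.0],[[-132,-35,1],-0.0],[[-176,-47,1],-0.0]]
   [[[-48,-13,0],-0.0],[[-97,-26,0],-0.0],[[-146,-39,1],-0.0],[[-195,-52,1],-0.0],[[-243,-65,1],-0.0]]
   [[[-45,-12,0],-0.0],[[-86,-23,0],-0.0],[[-122,-33,1],-0.0],[[-153,-41,1],-0.0],[[-176,-47,1],-0.0]]
 -> [ 497.9 -298.7  237.9] 16.3
```

Emit:
send_rows:
  motion:
    - [[-24,-6,0],0]
    - [[-54,-14,0],0]
    - [[-90,-24,0],0]
    - [[-132,-35,0],0]
    - [[-176,-47,0],0]

```text
time: 18.6
position: [0.4877, 0.1336, 0.239]
tcp_rot: [[-0.281, 0.96, 0.001], [0.96, 0.281, 0.0], [-0.0, 0.001, -1.0]]
contact_force: [0.7, -1.2, -0.5]
opening: 0.994
```

Emit:
send_rows:
  motion:
    - [[-48,-13,0],0]
    - [[-97,-26,0],0]
    - [[-146,-39,0],0]
    - [[-195,-52,0],0]
    - [[-243,-65,0],0]

```text
time: 19.1
position: [0.4933, -0.1169, 0.2393]
tcp_rot: [[-0.28, 0.96, 0.002], [0.96, 0.28, -0.0], [-0.001, 0.001, -1.0]]
contact_force: [0.7, -0.0, 0.8]
opening: 0.992
```

Emit:
send_rows:
  motion:
    - [[-45,-12,0],0]
    - [[-86,-23,0],0]
    - [[-122,-33,0],0]
    - [[-153,-41,0],0]
    - [[-176,-47,0],0]

```text
time: 19.6
position: [0.4974, -0.2991, 0.2388]
tcp_rot: [[-0.279, 0.96, 0.0], [0.96, 0.279, -0.0], [-0.001, 0.0, -1.0]]
contact_force: [-0.3, 0.3, -0.4]
opening: 1.0
```

Emit:
send_rows:
  motion:
    - [[0,0,0],0]
    - [[0,0,20],0]
    - [[0,0,60],0]
    - [[0,0,105],0]
    - [[0,0,140],0]

```text
time: 20.1
position: [0.4974, -0.2956, 0.0963]
tcp_rot: [[-0.281, 0.96, -0.001], [0.96, 0.281, 0.001], [0.001, -0.001, -1.0]]
contact_force: [-0.1, 0.0, -0.6]
opening: 0.994
```

```bash
python3 plan.py "498 -299 47 16.3 5"
```

```text
t 20.1 pos [ 497.4 -295.6   96.3] yaw 16.32 open 0.994 F [-0.1  0.  -0.6]
   [[[-1,0,8],0.0],[[-1,0,19],0.0],[[-2,0,31],0.0],[[-3,0,42],0.0],[[-3,0,49],0.0]]
 -> [ 498.3 -298.5   47.3] 16.3
```

Emit:
send_rows:
  motion:
    - [[-1,0,14],0]
    - [[-2,0,30],0]
    - [[-2,0,42],0]
    - [[-2,0,49],0]
    - [[-2,0,51],0]

```text
time: 20.6
position: [0.4986, -0.2989, 0.0473]
tcp_rot: [[-0.28, 0.96, 0.0], [0.96, 0.28, -0.0], [-0.0, 0.0, -1.0]]
contact_force: [-0.1, 0.2, 0.3]
opening: 0.993
```

Emit:
send_rows:
  motion:
    - [[0,0,0],0]
    - [[0,0,0],0]
    - [[0,0,0],0]
    - [[0,0,0],0]
    - [[0,0,0],0]
  grip: 40

```text
time: 21.1
position: [0.4991, -0.2994, 0.0487]
tcp_rot: [[-0.28, 0.96, 0.002], [0.96, 0.28, -0.002], [-0.002, 0.002, -1.0]]
contact_force: [-0.1, -0.5, 7.1]
opening: 0.679
```

Emit:
send_rows:
  motion:
    - [[0,0,0],0]
    - [[0,0,0],0]
    - [[0,0,0],0]
    - [[0,0,0],0]

```text
time: 21.5
position: [0.4991, -0.2994, 0.0487]
tcp_rot: [[-0.28, 0.96, 0.002], [0.96, 0.28, -0.001], [-0.002, 0.002, -1.0]]
contact_force: [-0.2, -0.3, 6.0]
opening: 0.679
```

Emit:
send_rows:
  motion:
    - [[0,0,-15],0]
    - [[0,0,-45],0]
    - [[0,0,-90],0]
    - [[0,0,-135],0]
    - [[0,0,-165],0]

```text
time: 22.0
position: [0.4986, -0.2989, 0.2164]
tcp_rot: [[-0.28, 0.96, 0.003], [0.96, 0.28, -0.002], [-0.003, 0.002, -1.0]]
contact_force: [0.2, -0.2, -3.3]
opening: 0.683
```

Emit:
send_rows:
  motion:
    - [[0,0,-15],0]
    - [[0,0,-25],0]
    - [[0,0,-30],0]
    - [[0,0,-30],0]

```text
time: 22.4
position: [0.4982, -0.2987, 0.2412]
tcp_rot: [[-0.28, 0.96, -0.002], [0.96, 0.28, 0.001], [0.002, -0.001, -1.0]]
contact_force: [1.1, -0.3, -4.5]
opening: 0.679
```

```bash
python3 plan.py "535 -10.6 243 16.3 15"
```

```text
t 22.4 pos [ 498.2 -298.7  241.2] yaw 16.28 open 0.679 F [ 1.1 -0.3 -4.5]
   [[[11,5,0],-0.0],[[24,11,0],-0.0],[[40,18,0],-0.0],[[59,26,0],-0.0],[[79,34,-1],-0.0]]
   [[[21,10,0],-0.0],[[43,19,0],-0.0],[[65,29,0],-0.0],[[87,38,0],-0.0],[[108,48,0],-0.0]]
   [[[20,8,0],-0.0],[[39,16,-1],-0.0],[[55,24,-1],-0.0],[[69,29,-1],-0.0],[[79,34,-1],-0.0]]
 -> [535.  -10.9 243.2] 16.3
```

Emit:
send_rows:
  motion:
    - [[11,5,0],0]
    - [[24,11,0],0]
    - [[40,18,0],0]
    - [[59,26,0],0]
    - [[79,34,0],0]

```text
time: 22.9
position: [0.509, -0.2113, 0.2419]
tcp_rot: [[-0.281, 0.96, -0.0], [0.96, 0.281, 0.001], [0.001, -0.0, -1.0]]
contact_force: [-0.3, 0.5, -3.2]
opening: 0.681
```

Emit:
send_rows:
  motion:
    - [[21,10,0],0]
    - [[43,19,0],0]
    - [[65,29,0],0]
    - [[87,38,0],0]
    - [[108,48,0],0]

```text
time: 23.4
position: [0.5244, -0.0938, 0.2421]
tcp_rot: [[-0.282, 0.96, -0.0], [0.96, 0.282, 0.0], [0.0, -0.0, -1.0]]
contact_force: [-0.4, 1.1, -3.2]
opening: 0.681
```

Emit:
send_rows:
  motion:
    - [[20,8,0],0]
    - [[39,16,0],0]
    - [[55,24,0],0]
    - [[69,29,0],0]
    - [[79,34,0],0]

```text
time: 23.9
position: [0.5349, -0.0091, 0.2422]
tcp_rot: [[-0.282, 0.959, -0.0], [0.959, 0.282, 0.0], [0.0, -0.0, -1.0]]
contact_force: [-0.3, -0.2, -3.3]
opening: 0.684
```

Emit:
send_rows:
  motion:
    - [[0,0,0],0]
    - [[0,0,5],0]
    - [[0,0,15],0]
    - [[0,0,27],0]
    - [[0,0,30],0]

```text
time: 24.4
position: [0.5342, -0.0115, 0.2095]
tcp_rot: [[-0.28, 0.96, -0.004], [0.96, 0.28, 0.0], [0.002, -0.004, -1.0]]
contact_force: [-0.0, 0.1, -2.1]
opening: 0.681
```

Emit:
send_rows:
  motion:
    - [[0,0,12],0]
    - [[1,0,32],0]
    - [[1,0,58],0]
    - [[1,0,82],0]
    - [[1,0,98],0]

```text
time: 24.9
position: [0.534, -0.0101, 0.1117]
tcp_rot: [[-0.28, 0.96, -0.003], [0.96, 0.28, 0.0], [0.001, -0.002, -1.0]]
contact_force: [0.0, -0.6, -4.0]
opening: 0.687
```

Emit:
send_rows:
  motion:
    - [[0,0,15],0]
    - [[0,0,28],0]
    - [[0,0,38],0]
    - [[0,0,44],0]
    - [[0,0,47],0]

```text
time: 25.4
position: [0.5349, -0.01, 0.0669]
tcp_rot: [[-0.28, 0.96, -0.0], [0.96, 0.28, 0.0], [0.0, -0.0, -1.0]]
contact_force: [-0.4, -0.1, -3.2]
opening: 0.687
```

Emit:
send_rows:
  motion:
    - [[0,0,1],0]
    - [[0,0,2],0]
    - [[0,0,3],0]
    - [[0,0,3],0]

```text
time: 25.8
position: [0.535, -0.0101, 0.0645]
tcp_rot: [[-0.28, 0.96, 0.0], [0.96, 0.28, 0.0], [-0.0, 0.0, -1.0]]
contact_force: [-0.4, -0.7, -2.4]
opening: 0.683
```

Emit:
send_rows:
  motion:
    - [[0,0,1],0]
    - [[0,0,2],0]
    - [[0,0,3],0]
    - [[0,0,4],0]
    - [[0,0,4],0]

```text
time: 26.3
position: [0.5348, -0.01, 0.0601]
tcp_rot: [[-0.28, 0.96, -0.0], [0.96, 0.28, 0.0], [0.0, -0.0, -1.0]]
contact_force: [-0.1, 0.1, -2.5]
opening: 0.685
```

Emit:
send_rows:
  motion:
    - [[0,0,0.5],0]
    - [[0,0,1],0]
    - [[0,0,1],0]

```text
time: 26.6
position: [0.5348, -0.01, 0.0592]
tcp_rot: [[-0.28, 0.96, -0.0], [0.96, 0.28, 0.0], [0.0, -0.0, -1.0]]
contact_force: [0.5, -0.5, -2.3]
opening: 0.681
```

Emit:
send_rows:
  motion:
    - [[0,0,0.5],0]
    - [[0,0,1],0]
    - [[0,0,1],0]

```text
time: 26.9
position: [0.535, -0.01, 0.0588]
tcp_rot: [[-0.28, 0.96, 0.0], [0.96, 0.28, 0.0], [-0.0, 0.0, -1.0]]
contact_force: [-3.7, -0.3, 1.2]
opening: 0.683
```

Contact at the expected height. I release, rise and look.

Emit:
send_rows:
  motion:
    - [[0,0,0],0]
    - [[0,0,0],0]
    - [[0,0,0],0]
    - [[0,0,0],0]
    - [[0,0,0],0]
  grip: 85

```text
time: 27.4
position: [0.5349, -0.01, 0.0583]
tcp_rot: [[-0.28, 0.96, 0.0], [0.96, 0.28, 0.0], [-0.0, 0.0, -1.0]]
contact_force: [-0.4, -0.1, -0.2]
opening: 0.993
```

Emit:
send_rows:
  motion:
    - [[0,0,-15],0]
    - [[0,0,-50],0]
    - [[0,0,-95],0]
    - [[0,0,-140],0]
    - [[0,0,-175],0]

```text
time: 27.9
position: [0.5351, -0.01, 0.2379]
tcp_rot: [[-0.28, 0.96, 0.004], [0.96, 0.28, -0.0], [-0.001, 0.004, -1.0]]
contact_force: [0.6, -0.2, 0.1]
opening: 0.995
```

Emit:
send_rows:
  motion:
    - [[-25,-25,-10],0]
    - [[-50,-60,-15],0]
    - [[-80,-100,-20],0]
    - [[-110,-140,-20],0]
    - [[-130,-160,-20],0]

```text
time: 28.4
position: [0.4158, -0.1816, 0.2551]
tcp_rot: [[-0.279, 0.96, 0.002], [0.96, 0.279, -0.002], [-0.002, 0.001, -1.0]]
contact_force: [0.9, 0.2, -0.3]
opening: 0.994
```

```bash
python3 - <<'E'
from h import *
np.set_printoptions(precision=4,suppress=True)
im=[]
for n,(r,c) in (("top",((180,320),(140,380))),("side",((160,340),(200,380)))):
    p,W=cloud(n); np.savez(n+"2.npz",p=p,W=W)
    im.append(cv2.resize(p[r[0]:r[1],c[0]:c[1]],None,fx=2.2,fy=2.2))
    for k,ctr,z0,z1,rr in(("can cap",(.483,.317),.155,.185,.05),("jar lid",(.535,-.01),.068,.09,.05),("frontbar",(.5296,-.0883),.149,.162,.035),("rearbar",(.581,-.073),.128,.142,.035)):
        m=(np.hypot(W[...,0]-ctr[0],W[...,1]-ctr[1])<rr)&(W[...,2]>z0)&(W[...,2]<z1); q=W[m]
        if len(q)>5: print(n,k,len(q),np.median(q,0),cv2.minEnclosingCircle(q[:,:2].astype(np.float32)),cv2.minAreaRect((q[:,:2]*1000).astype(np.float32)))
h=max(a.shape[0] for a in im); im=[cv2.copyMakeBorder(a,0,h-a.shape[0],0,0,cv2.BORDER_CONSTANT) for a in im]
o=np.hstack(im); o=cv2.resize(o,None,fx=min(1,800/o.shape[1]),fy=min(1,800/o.shape[1])); cv2.imwrite("pics/after.png",o[:,:,::-1])
E
python3 plan.py
```

```text
top can cap 175 [0.4833 0.314  0.1702] ((0.4829063415527344, 0.31529298424720764), 0.018059860914945602) ((483.3946533203125, 315.2976379394531), (34.91135787963867, 32.20420837402344), 3.358610153198242)
top jar lid 387 [ 0.5327 -0.0107  0.0767] ((0.532956600189209, -0.011620346456766129), 0.029942113906145096) ((533.0525512695312, -11.906753540039062), (59.3711051940918, 56.570945739746094), 0.1972120702266693)
top frontbar 55 [ 0.5287 -0.0891  0.1553] ((0.5286574363708496, -0.08903378248214722), 0.02011030912399292) ((529.11572265625, -88.90036010742188), (8.043476104736328, 39.508460998535156), 16.23408317565918)
top rearbar 99 [ 0.574  -0.0787  0.1338] ((0.5695825219154358, -0.07801011204719543), 0.023944344371557236) ((566.5502319335938, -77.57691955566406), (37.95246124267578, 38.69308853149414), 14.301085472106934)
side can cap 204 [0.4849 0.3225 0.1692] ((0.48493692278862, 0.3162585198879242), 0.0189137551933527) ((485.4512939453125, 317.39776611328125), (34.21621322631836, 35.818763732910156), 47.36030197143555)
side jar lid 206 [ 0.5344 -0.0062  0.074 ] ((0.5368111729621887, -0.010413313284516335), 0.031978774815797806) ((534.5031127929688, -9.520610809326172), (61.03031921386719, 56.95566177368164), 63.123844146728516)
side frontbar 21 [ 0.5305 -0.0848  0.1531] ((0.5313374996185303, -0.08560497313737869), 0.020208563655614853) ((531.0654296875, -85.68960571289062), (7.468947887420654, 39.62094497680664), 17.283954620361328)
side rearbar 33 [ 0.5788 -0.0745  0.1319] ((0.572239339351654, -0.07223394513130188), 0.02441243641078472) ((567.747314453125, -72.26615905761719), (37.89950180053711, 40.98012161254883), 13.70620059967041)
t 28.5 pos [ 416.2 -182.1  254.8] yaw 16.03 open 0.992 F [-0.5  0.4  0.3]
```

View pics/after.png

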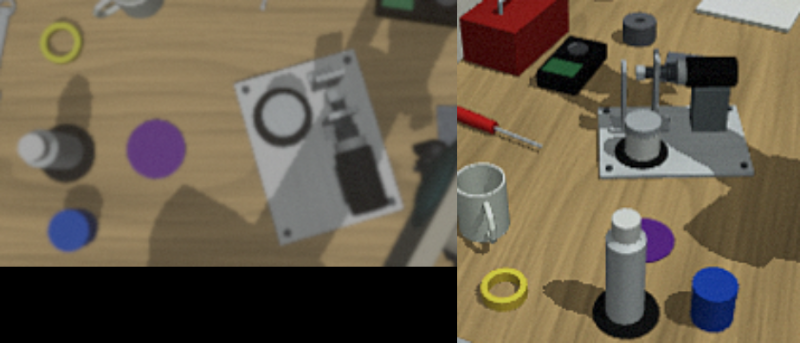

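Both are well placed. The can's cap centre is about (0.484, 0.316) against the pad at (0.483, 0.317), top 0.170. The jar is at about (0.534, -0.011) against (0.535, -0.0105), top 0.075–0.077. Both stand upright in the picture: can at right-crop foot (168,313), jar at (185,137). The front bar's top gives a bolt axis of about (0.5558, -0.080), within 1 mm of the plate estimate.

Next I turn to yaw -73.7° and go above the gap.

```bash
python3 plan.py "555.7 -80.2 240 -73.7 20"
```

```text
t 28.5 pos [ 416.2 -182.1  254.8] yaw 16.03 open 0.992 F [-0.5  0.4  0.3]
   [[[2,5,0],2.6],[[4,10,1],5.7],[[6,17,2],9.5],[[9,25,2],13.6],[[12,33,3],18.2]]
   [[[6,7,1],4.9],[[12,15,2],10.1],[[19,23,3],15.5],[[25,32,3],21.1],[[32,40,4],26.7]]
   [[[10,5,1],5.6],[[19,9,2],11.1],[[29,14,3],16.5],[[38,18,4],21.7],[[46,22,5],26.6]]
   [[[9,-1,1],4.6],[[17,-1,1],8.8],[[24,-1,2],12.5],[[30,-1,2],15.7],[[35,-1,3],18.2]]
 -> [555.5 -80.7 239.8] -73.7
```

Emit:
send_rows:
  motion:
    - [[2,5,0],2.6]
    - [[4,10,1],5.7]
    - [[6,17,2],9.5]
    - [[9,25,2],13.6]
    - [[12,33,3],18.2]
  grip: 60

```text
time: 29.0
position: [0.4466, -0.1581, 0.2514]
tcp_rot: [[0.036, 0.999, 0.001], [0.999, -0.036, -0.0], [-0.0, 0.001, -1.0]]
contact_force: [0.0, -0.7, -0.1]
opening: 0.7
```

Emit:
send_rows:
  motion:
    - [[6,7,1],4.9]
    - [[12,15,2],10.1]
    - [[19,23,3],15.5]
    - [[25,32,3],21.1]
    - [[32,40,4],26.7]

```text
time: 29.5
position: [0.4878, -0.1273, 0.2473]
tcp_rot: [[0.482, 0.876, 0.001], [0.876, -0.482, -0.0], [0.001, 0.001, -1.0]]
contact_force: [-0.4, 0.2, 1.1]
opening: 0.701
```

Emit:
send_rows:
  motion:
    - [[10,5,1],5.6]
    - [[19,9,2],11.1]
    - [[29,14,3],16.5]
    - [[38,18,4],21.7]
    - [[46,22,5],26.6]

```text
time: 30.0
position: [0.5291, -0.0972, 0.2422]
tcp_rot: [[0.823, 0.568, 0.001], [0.568, -0.823, 0.0], [0.001, 0.0, -1.0]]
contact_force: [-0.4, -0.5, 0.7]
opening: 0.706
```

Emit:
send_rows:
  motion:
    - [[9,-1,1],4.6]
    - [[17,-1,1],8.8]
    - [[24,-1,2],12.5]
    - [[30,-1,2],15.7]
    - [[35,-1,3],18.2]

```text
time: 30.5
position: [0.5571, -0.0765, 0.2393]
tcp_rot: [[0.959, 0.284, 0.001], [0.284, -0.959, 0.0], [0.001, 0.0, -1.0]]
contact_force: [0.1, 0.1, -0.0]
opening: 0.704
```

Emit:
send_rows:
  motion:
    - [[0,0,0],0]
    - [[0,0,0],0]
    - [[0,0,0],0]

```text
time: 30.8
position: [0.5566, -0.0775, 0.2387]
tcp_rot: [[0.958, 0.286, 0.0], [0.286, -0.958, -0.0], [0.0, 0.0, -1.0]]
contact_force: [1.1, 0.0, 0.9]
opening: 0.702
```

```bash
python3 plan.py "555.7 -80.2 180 -73.7 5"  "555.7 -80.2 113 -73.7 10"
```

```text
t 30.8 pos [556.6 -77.5 238.7] yaw -73.36 open 0.702 F [1.1 0.  0.9]
   [[[0,0,9],0.1],[[-1,1,22],0.1],[[-1,1,37],0.2],[[-1,2,50],0.3],[[-2,2,59],0.3]]
 -> [555.2 -80.  179.7] -73.7
   [[[0,0,4],0.0],[[0,0,10],0.0],[[0,0,17],0.0],[[0,0,25],0.0],[[0,0,33],0.0]]
   [[[0,0,9],0.0],[[0,0,17],0.0],[[0,0,24],0.0],[[0,0,29],0.0],[[0,0,34],0.0]]
 -> [555.2 -80.  112.7] -73.7
```

Emit:
send_rows:
  motion:
    - [[0,0,9],0.1]
    - [[-1,1,22],0.1]
    - [[-1,1,37],0.2]
    - [[-1,2,50],0.3]
    - [[-1.5,2,59],0.3]

```text
time: 31.3
position: [0.5551, -0.08, 0.1769]
tcp_rot: [[0.96, 0.28, -0.003], [0.28, -0.96, 0.001], [-0.002, -0.001, -1.0]]
contact_force: [0.1, -0.0, 0.1]
opening: 0.699
```

Emit:
send_rows:
  motion:
    - [[0,0,4],0]
    - [[0,0,10],0]
    - [[0,0,17],0]
    - [[0,0,25],0]
    - [[0,0,33],0]

```text
time: 31.8
position: [0.5558, -0.08, 0.1458]
tcp_rot: [[0.96, 0.28, 0.0], [0.28, -0.96, 0.0], [0.0, 0.0, -1.0]]
contact_force: [0.2, -1.2, -0.8]
opening: 0.7
```

No contact in the gap and the alignment is good. On down to TCP 0.113.

Emit:
send_rows:
  motion:
    - [[0,0,8],0]
    - [[0,0,16],0]
    - [[0,0,24],0]
    - [[0,0,30],0]
    - [[0,0,33],0]

```text
time: 32.3
position: [0.5555, -0.0799, 0.1124]
tcp_rot: [[0.96, 0.28, -0.001], [0.28, -0.96, 0.0], [-0.001, -0.001, -1.0]]
contact_force: [-0.5, 0.5, 0.2]
opening: 0.702
```

```bash
python3 - <<'E'
from h import *
a=read_camera("side")[0][150:280,250:380]
cv2.imwrite("pics/gap.png",cv2.resize(a,(560,560),interpolation=cv2.INTER_CUBIC)[:,:,::-1])
E
python3 plan.py
```

```text
t 32.35 pos [555.4 -79.9 112.2] yaw -73.72 open 0.701 F [-0.5 -0.   0.5]
```

View pics/gap.png

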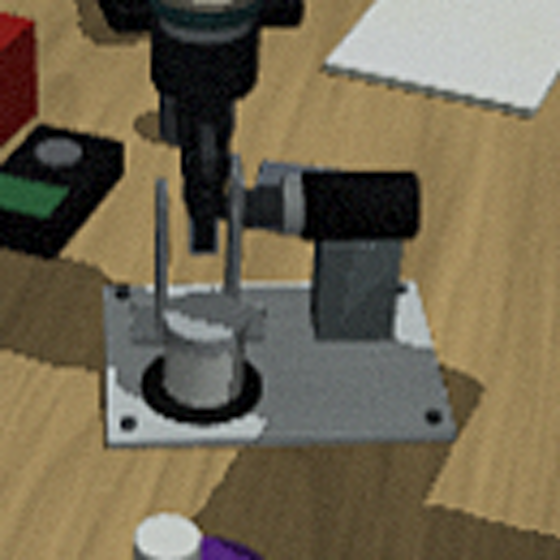

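The near finger, at crop (203,215), is in the middle of the gap between the bars at x≈160 and 235, clear of the jar. Closing.

Emit:
send_rows:
  motion:
    - [[0,0,0],0]
    - [[0,0,0],0]
    - [[0,0,0],0]
    - [[0,0,0],0]
    - [[0,0,0],0]
  grip: 0

```text
time: 32.85
position: [0.5564, -0.0813, 0.1142]
tcp_rot: [[0.96, 0.28, 0.002], [0.28, -0.96, -0.002], [0.002, 0.003, -1.0]]
contact_force: [1.6, -5.4, -0.0]
opening: 0.291
```

Emit:
send_rows:
  motion:
    - [[0,0,0],0]
    - [[0,0,0],0]
    - [[0,0,0],0]
    - [[0,0,0],0]
    - [[0,0,0],0]

```text
time: 33.35
position: [0.5564, -0.0813, 0.1142]
tcp_rot: [[0.96, 0.279, 0.002], [0.279, -0.96, -0.002], [0.002, 0.003, -1.0]]
contact_force: [1.2, -5.2, 0.9]
opening: 0.287
```

Emit:
send_rows:
  motion:
    - [[0,0,0],0]
    - [[0,0,0],0]
    - [[0,0,0],0]
    - [[0,0,0],0]
    - [[0,0,0],0]

```text
time: 33.85
position: [0.5564, -0.0813, 0.1142]
tcp_rot: [[0.96, 0.279, 0.002], [0.28, -0.96, -0.002], [0.002, 0.003, -1.0]]
contact_force: [1.8, -5.3, 0.3]
opening: 0.29
```

```bash
python3 - <<'E'
from rig import *
s=state(); print(s["time"],s["position"],s["contact_force"],s["moment"],s["opening"]*85.4)
E
```

```text
33.85 [ 0.55638983 -0.08126398  0.11421948] [ 1.83895862 -5.3138048   0.28563961] [-0.72168055 -0.20458016  0.02422229] 24.72766895302775
```

Opening is steady at about 24.7 mm, so the head is held. The bolt pulls the tool 1.4 mm sideways with 5 N, so I nudge the tool that way to take the side load off, then check whether anything creeps.

Emit:
send_rows:
  motion:
    - [[0,0.5,0],0]
    - [[0,1,0],0]
    - [[0,1.3,0],0]
    - [[0,1.3,0],0]
    - [[0,1.3,0],0]

```text
time: 34.35
position: [0.5564, -0.0813, 0.1142]
tcp_rot: [[0.96, 0.28, 0.001], [0.28, -0.96, -0.0], [0.001, 0.001, -1.0]]
contact_force: [-1.0, -2.2, 4.9]
opening: 0.287
```

Emit:
send_rows:
  motion:
    - [[0,0,0],0]
    - [[0,0,0],0]
    - [[0,0,0],0]
    - [[0,0,0],0]
    - [[0,0,0],0]

```text
time: 34.85
position: [0.5564, -0.0813, 0.1142]
tcp_rot: [[0.96, 0.28, 0.001], [0.28, -0.96, -0.0], [0.001, 0.001, -1.0]]
contact_force: [-1.6, -1.7, 6.0]
opening: 0.287
```

```bash
cat > chk.py <<'E'
from rig import *; import numpy as np
np.set_printoptions(precision=3,suppress=True)
S=[]
for i in range(12): read_camera("side"); S.append(state())
o=[s["opening"]*85.4 for s in S]; t=[s["time"] for s in S]
print(t[-1],"open",np.mean(o),"slope mm/s",np.polyfit(t,o,1)[0],"F",np.mean([s["contact_force"] for s in S],0),"M",np.mean([s["moment"] for s in S],0),S[-1]["position"])
print(S[-1]["tcp_rot"])
E
python3 chk.py
```

```text
35.45 open 24.771062192595874 slope mm/s -0.3944058679850298 F [-1.169 -2.198  5.283] M [-0.249  0.217 -0.01 ] [ 0.556 -0.081  0.114]
[[ 0.96   0.28   0.001]
 [ 0.28  -0.96  -0.   ]
 [ 0.001  0.001 -1.   ]]
```

Emit:
send_rows:
  motion:
    - [[0,0,0],0]
    - [[0,0,0],0]
    - [[0,0,0],0]
    - [[0,0,0],0]
    - [[0,0,0],0]

```text
time: 35.95
position: [0.5564, -0.0813, 0.1142]
tcp_rot: [[0.96, 0.28, 0.001], [0.28, -0.96, -0.0], [0.001, 0.001, -1.0]]
contact_force: [-0.6, -2.3, 5.9]
opening: 0.288
```

Emit:
send_rows:
  motion:
    - [[0,0,0],0]
    - [[0,0,0],0]
    - [[0,0,0],0]
    - [[0,0,0],0]
    - [[0,0,0],0]

```text
time: 36.45
position: [0.5564, -0.0813, 0.1142]
tcp_rot: [[0.96, 0.28, 0.001], [0.28, -0.96, -0.0], [0.001, 0.001, -1.0]]
contact_force: [0.3, -2.7, 5.8]
opening: 0.293
```

```bash
python3 chk.py; python3 chk.py; python3 - <<'E'
from h import *
a=read_camera("side")[0]; b=read_camera("top")[0]
cv2.imwrite("pics/fin.png",np.hstack([cv2.resize(a[150:350,210:410],(400,400)),cv2.resize(b[170:330,140:400],(400,246)).__class__(1) if 0 else cv2.copyMakeBorder(cv2.resize(b[170:330,140:400],(400,246)),0,154,0,0,cv2.BORDER_CONSTANT)])[:,:,::-1])
E
```

```text
37.05 open 24.791270848940204 slope mm/s 0.9032865497352051 F [-1.417 -2.413  5.514] M [-0.238  0.231 -0.011] [ 0.556 -0.081  0.114]
[[ 0.96   0.28   0.001]
 [ 0.28  -0.96  -0.   ]
 [ 0.001  0.001 -1.   ]]
37.65 open 24.717362917760894 slope mm/s 0.253919862775062 F [-1.23  -2.353  5.704] M [-0.233  0.228 -0.011] [ 0.556 -0.081  0.114]
[[ 0.96   0.28   0.001]
 [ 0.28  -0.96  -0.   ]
 [ 0.001  0.001 -1.   ]]
```

View pics/fin.png

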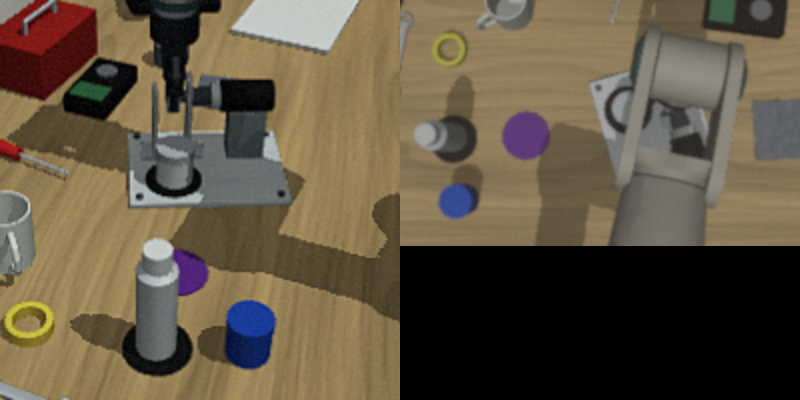

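The last picture shows the can upright on the black pad (left crop 157,345), the jar on the bracket pad (173,175) and the finger still in the gap (173,90). From 33.9 s to 37.7 s the opening stayed at 24.7–24.8 mm and the forces and pose didn't change, so the bolt is held. Handing in.

```bash
python3 -c "
from rig import *
print(sign_off())"
```

```text
the job is handed in; nothing more can be done
None
```

I swapped the can and the jar, then gripped the bolt head from above in the gap. I handed in at about 37.7 s of the 72 s, still holding it; sign-off gave no verdict.

| Check | Measured | Target |
|---|---|---|
| Can on the bench pad | (0.484, 0.316), top 0.170 m | (0.483, 0.317) |
| Jar on the bracket pad | (0.534, -0.011), top 0.075 m | (0.535, -0.0105) |

- **Can and jar:** both were released and looked upright in the last picture, and none of the other loose things visible in my later pictures had moved noticeably. I measured their positions after placing them and did not repeat that at the end.
- **Bolt grip:** the grasp point is about 1 mm from my estimate of the bolt axis, at z 0.119 m. The opening stayed at 24.7–24.8 mm for about 4 s, and the pose and forces did not drift, so the bolt appears stopped.
- **Uncertain:**
  - I could not see the bolt's angle or read its speed.
  - The opening read about 2 mm low on the can and jar, so the true width at the bolt may be slightly over 24 mm. The grip could then be a few degrees off the flats, though it is steady.
  - About 2 N sideways and 5.5 N upward remained on the tool while holding, and nudging the tool did not shift its measured position.

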